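# Separator sheet between two layers of card bundles

### The arm

A 6-joint arm with a two-finger parallel gripper is mounted at the origin on a cart in front of the work surface, level with it; the furniture and walls round the work are solid. World frame = base frame: x ahead of the robot, y to its left, z up, the work surface at z = 0. Lengths are in m, angles in degrees, forces in N, time in s.
With the tool pointing down it reaches from about 0.35 to 0.975 m from the base axis. Payload 7.1 kg.
Tool frame: the origin (TCP) lies at the centre of the arm's flange, where the gripper is bolted on; the fingertips stand 182 mm ahead of it and the grasp point (between the pads) lies 163 mm ahead of it; z points along the fingers, y is the line along which they close (so a half turn about z gives the same grasp; the last joint's range is limited). The gripper opens to 88 mm and grips with 3 to 60 N. Pads are 20 mm wide; open, the fingers measure 115 mm over their backs; the gripper's body (75 mm by 178 mm) begins 61 mm behind the grasp point.
Start: joints at [71.219, 24.242, 93.386, -0, 62.372, -1.089], TCP at [0.19, 0.595, 0.405] pointing down, gripper open.
Joint ranges: [-172.04, 172.04], [-51.8, 120.97], [4.93, 147.93], [-75.15, 255.16], [6.16, 154.13], [-145.62, 145.62]. Speed limits (degrees/s): [136.94, 136.94, 172.46, 180, 180, 180].

### API

Orientations are given as a 3x3 rotation matrix whose columns are the frame's x, y, z axes.
In Python, from plant import * gives the robot as it stands. The module is installed in compiled form; this text tells all that it offers. Calls block until the motion is done:
- reach(position, orientation): joint-space move of the TCP to a pose.
- movel(position, ori=None, feed=0.15): straight line of the TCP; ori=None keeps the orientation; feed is the mean speed in m/s.
- goto_joints(angles): joint-space move.
- move_gripper(opening, grasp_force=None): finger opening in m; grasp_force is the grip in N (None keeps the last); returns when the fingers have stopped.
- dwell(seconds).
- inverse_kinematics(position, orientation): joint angles nearest the present ones, or None.
- state(): the state.
- snapshot(name): name is "scene" or "top"; returns a dict with "image" (420x560x3 uint8, red, green, blue), "camera_matrix" (3x3 intrinsics, pixels), "distortion" ([k1, k2, p1, p2, k3] as OpenCV has them; the pictures are not rectified), "R" (3x3) and "t" (3): a world point X has camera coordinates R X + t. Camera axes: x right, y down, z forward; pixel columns grow to the right and rows downward; lengths in m; the calibration is good to about 2 mm. A picture is of the moment at which its call begins. There is no depth.
A pose or a line that the arm cannot do raises IKError and nothing moves.
- finish_job(): hands the job in; it is judged then, once.
The state is a dict: "time_s": time; "q": joint angles; "qvel": joint speeds; "tau": joint torques, N m; "position": TCP position; "tool_rot": TCP orientation; "contact_force": force on the tool from outside, world axes, zero at the start; "ft_torque": the same for the moment, N m; "opening": finger opening in m; "grasp_force": force on a finger pad.
Only numpy, scipy, OpenCV 4.12 (cv2) and the standard library are available. Lean on these libraries where they do the work, as an engineer would, in place of code of your own. Each camera call takes 0.05 s, during which the arm holds its last target. There are 200 camera calls.

### The job

Two equal bundles of cards lie end to end on the metal carrier plate as the bottom layer. Lay the long plywood separator sheet flat on top of them, centred and lengthways along the row, let go of it, then set the thickest card bundle on the middle of the sheet, lengthways too. Do not push the bottom layer out of place.

Things in the scene. Friction and masses are not known exactly. Their poses are not given: they have to be found in the camera images.
- separator: Rectangular plywood sheet, 140 x 64 x 6 mm, 60 g, loose, lying flat on the table, clear beside its long edges. Origin: centre of its underside; x along its 140 mm length, y across its width, z up. (A shorter sheet of the same plywood, 72 x 64 x 6 mm, lies near; it is not wanted.)
- bundle_thick: The thickest white card bundle (blue band round it), a rigid block of 66 x 32 x 24 mm (68 x 36 mm over card edges and band), loose, lying flat on the table. Origin: centre of its underside; x along its length, y across its width, z up. (A thinner bundle, 12 mm high, lies near; it is not wanted.)
- layer_a: A bottom-layer card bundle, white, blue band, 66 x 32 x 18 mm, loose, flat on the fixed aluminium carrier plate (168 x 104 mm, top 6 mm above the table). Origin: centre of its underside; x along its length, pointing to the other bottom bundle; z up. The row's middle is 35 mm along +x; its top is 24 mm above the table. Low stops at the row's ends, 44 mm wide, tops 16 mm above the table.
- layer_b: The other bottom-layer bundle, the same 66 x 32 x 18 mm, lying in line with the first on the same plate, its centre 70 mm from the first one's (a gap of about 4 mm between them). Origin: centre of its underside; x along its length, pointing away from the first bundle; z up.
Mind the look-alikes: they are no part of the job. Leave any green or purple look-alike of the layer_b alone.

How it is judged:
By the outcome, as a careful person would: the job done as asked, in the order asked, and still so for the second after the job is handed in, with the robot touching nothing.
It also fails if it takes over 59 s, if anything falls off the work surface, if the arm or the gripper's body presses on something with over 40 N, if the wrist force passes 120 N, or if a joint passes its speed limit or range.

## Working session

There is one attempt and no reset: what is moved stays moved. The work goes in short steps, each a Python script; the robot and the scene stay as the last script left them, time stands still between calls to the robot, and variables do not carry over. Pictures are saved under pics/ and viewed, at most 10 in all, crops included, and the job is handed in when it is done.

```bash
mkdir -p pics
python3 - <<'E'
from plant import *
import cv2,pickle
for n in("scene","top"):
    s=snapshot(n); pickle.dump(s,open(n+".pkl","wb")); cv2.imwrite(f"pics/{n}0.png",s["image"][:,:,::-1])
    print(n,s["camera_matrix"],s["distortion"],s["R"],s["t"])
print(state()["time_s"],state()["tool_rot"])
E
```

```text
scene [[450.24103305   0.         269.60367474]
 [  0.         450.24103305 210.51417847]
 [  0.           0.           1.        ]] [-0.0312649  0.         0.         0.         0.       ] [[ 0.90851889 -0.41762223  0.01360528]
 [-0.2303067  -0.5276592  -0.81763965]
 [ 0.34864344  0.73970767 -0.57556955]] [-0.47956171  0.25283191  0.83714701]
top [[534.641624     0.         280.32839468]
 [  0.         534.641624   215.62309874]
 [  0.           0.           1.        ]] [-0.11579871  0.          0.          0.          0.        ] [[-0.04698188 -0.99887731 -0.00606834]
 [-0.97691006  0.04721454 -0.20836871]
 [ 0.20842129 -0.00386133 -0.97803152]] [0.18908304 0.58146863 1.20215283]
0.1 [[-9.52695585e-01  3.03925845e-01 -4.49656864e-04]
 [ 3.03926177e-01  9.52694672e-01 -1.31961103e-03]
 [ 2.73218010e-05 -1.39385009e-03 -9.99999028e-01]]
```

View pics/scene0.png

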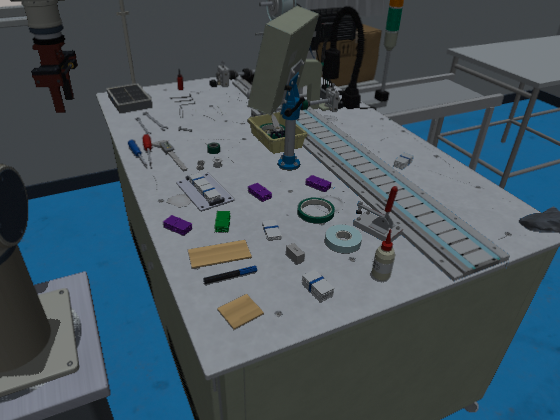

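View pics/top0.png

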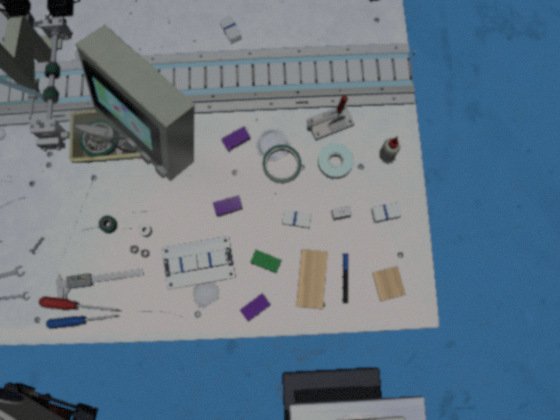

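The scene view shows the separator at (220,253), the plate at (205,190) and card bundles at (271,230), (318,287). The top view shows the separator at (312,278), the plate at (199,262) and bundles at (297,218), (386,212), (231,29). I'll zoom in to measure edges and heights.

Run:
```python
import cv2,pickle,numpy as np
t=pickle.load(open("top.pkl","rb"))["image"][:,:,::-1];s=pickle.load(open("scene.pkl","rb"))["image"][:,:,::-1]
a=cv2.resize(t[190:320,155:421],None,fx=3,fy=3,interpolation=cv2.INTER_CUBIC)
b=cv2.resize(s[215:305,250:345],(422,400)[:2],interpolation=cv2.INTER_CUBIC)
cv2.imwrite("pics/tc.png",a)
c=cv2.resize(s[165:215,170:240],None,fx=5.5,fy=5.5,interpolation=cv2.INTER_CUBIC)
h=400;b=cv2.resize(s[215:305,250:345],None,fx=h/90,fy=h/90,interpolation=cv2.INTER_CUBIC)
C=np.zeros((h,c.shape[1],3),np.uint8);C[:c.shape[0]]=c
cv2.imwrite("pics/sc.png",cv2.resize(np.hstack([b,C]),(790,390)))
```

```text
(no output)
```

View pics/tc.png

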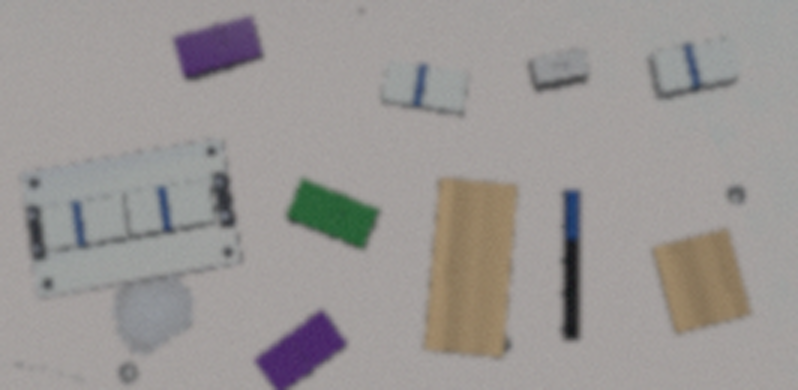

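View pics/sc.png

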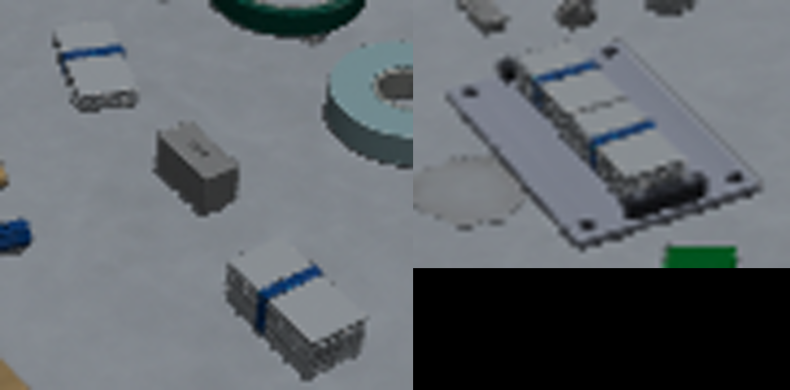

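Thick bundle is the right one (top 386,212); row gap in the top crop is at (127,215), with stops at (36,232) and (222,198). Now I'll measure.

```bash
cat > h.py <<'E'
import cv2,numpy as np
def ray(s,px,z):
    K=s["camera_matrix"];R=np.array(s["R"]);t=np.array(s["t"])
    n=cv2.undistortPoints(np.float64(px).reshape(-1,1,2),np.array(K),np.array(s["distortion"])).reshape(-1,2)
    d=np.c_[n,np.ones(len(n))]@R; c=-R.T@t
    return (c+d*((z-c[2])/d[:,2])[:,None])[:,:2]
def proj(s,X):
    return cv2.projectPoints(np.float64(X).reshape(-1,1,3),cv2.Rodrigues(np.array(s["R"]))[0],np.array(s["t"]),np.array(s["camera_matrix"]),np.array(s["distortion"]))[0].reshape(-1,2)
def blobs(s,lo,hi,z,box,amin=15):
    x0,y0,x1,y1=box; m=np.zeros(s["image"].shape[:2],np.uint8)
    m[y0:y1,x0:x1]=cv2.inRange(cv2.cvtColor(s["image"],cv2.COLOR_RGB2HSV),lo,hi)[y0:y1,x0:x1]
    out=[]
    for i,st in enumerate((r:=cv2.connectedComponentsWithStats(m))[2]):
        if i and st[4]>=amin:
            p=np.argwhere(r[1]==i)[:,::-1].astype(float); w=ray(s,p,z)
            out.append((p.mean(0),w.mean(0),cv2.minAreaRect((w*1000).astype(np.float32)),w))
    return out
E
python3 - <<'E'
from h import *
import pickle
np.set_printoptions(precision=4,suppress=True)
T=pickle.load(open("top.pkl","rb"));S=pickle.load(open("scene.pkl","rb"))
def show(n,b):
    for p,w,r,_ in b: print(n,p.round(1),w,[np.round(v,1) for v in r])
W=((8,60,60),(25,255,255)); B=((100,90,30),(125,255,200))
show("sepT",blobs(T,*W,.006,(290,240,335,315)))
show("sepS",blobs(S,*W,.006,(180,235,260,275)))
show("bandT thick",blobs(T,*B,.024,(365,195,410,225),5))
show("bandT row",blobs(T,*B,.024,(160,235,240,290),5))
show("bandS thick",blobs(S,*B,.024,(300,270,340,305),5))
show("bandS row",blobs(S,*B,.024,(175,165,240,215),5))
D=((0,0,0),(180,255,75))
show("stopsT",blobs(T,*D,.016,(160,235,240,290),8))
g=cv2.cvtColor(T["image"],cv2.COLOR_RGB2GRAY)
print(g[200:226,368:406:1][::1,:])if 0 else None
np.set_printoptions(linewidth=250)
print(g[200:224,368:406])
print(g[250:275,160:240:1][5:20])if 0 else None
E
```

```text
sepT [311.5 278.8] [0.4424 0.093 ] [array([443.3,  92.9]), array([ 60.8, 136.4]), np.float64(82.0)]
sepS [218.5 253.5] [0.4375 0.089 ] [array([438.6,  89.6]), array([ 67.7, 138.6]), np.float64(81.7)]
bandT thick [386.2 215. ] [ 0.5869 -0.0976] [array([586.8, -97.5]), array([10.2,  1.8]), np.float64(8.9)]
bandT row [209.3 258.6] [0.5007 0.3366] [array([499.8, 336.5]), array([29.5,  3.1]), np.float64(6.9)]
bandT row [180.8 264.6] [0.4891 0.4059] [array([490.5, 405.9]), array([29.6,  2.7]), np.float64(7.4)]
bandS thick [314.3 281.8] [ 0.586  -0.0999] [array([ 584.4, -100.6]), array([53.5, 16.6]), np.float64(27.1)]
bandS row [197.7 178.1] [0.4866 0.4062] [array([486.6, 406.2]), array([36.6,  6.6]), np.float64(11.3)]
bandS row [208.3 189.4] [0.4954 0.3365] [array([495.8, 336.7]), array([32.8,  6.7]), np.float64(5.7)]
stopsT [229.  255.8] [0.5063 0.2898] [array([506.9, 289.2]), array([17.3,  8.3]), np.float64(7.8)]
stopsT [166.5 266.8] [0.4862 0.4423] [array([485.6, 442.2]), array([20.2,  5.2]), np.float64(10.9)]
[[158 158 159 159 158 158 158 159 158 157 158 158 159 159 160 161 159 160 158
[... 2943 characters left out ...]
73  73  96 106 108 109 117 127 137 139 140 143 151 155 158 159 158 158 159 158]
 [161 161 163 154 147 121 108 110 121 123 118 110 106 100 103 106 104  99  98 108 125 134 140 142 140 149 154 157 152 154 159 160 160 157 160 157 157 159]
 [160 162 161 158 152 130 108 100 101  98  99  99 105 108 114 125 135 136 137 142 151 151 155 155 156 159 157 156 158 158 161 157 159 160 160 159 159 160]
 [160 161 160 158 151 136 119 111 109 105 111 124 136 138 143 149 154 157 155 157 158 160 159 159 159 159 161 159 158 160 161 160 159 159 158 158 159 158]
 [161 158 160 162 158 152 142 140 141 140 140 146 154 156 156 158 158 161 158 160 159 159 157 157 160 159 159 158 159 159 159 159 157 160 160 159 158 158]]
```

Run:
```python
from h import *
import pickle
np.set_printoptions(precision=4,suppress=True,linewidth=200)
T=pickle.load(open("top.pkl","rb"));g=cv2.cvtColor(T["image"],cv2.COLOR_RGB2GRAY).astype(np.float32)
def prof(c,ang,us,vs,z):
    a=np.radians(ang);d=np.array([np.cos(a),np.sin(a)]);n=np.array([-d[1],d[0]])
    X=[[*(c+u*d+v*n),z] for u in us for v in vs]
    p=proj(T,X).astype(np.float32)
    return cv2.remap(g,p[:,0].reshape(len(us),-1),p[:,1].reshape(len(us),-1),1).mean(1)
c=np.array([.4952,.3670])
us=np.arange(-90,91,2)/1e3
print("row len",[f"{1e3*u:.0f}:{v:.0f}" for u,v in zip(us,prof(c,97.6,us,np.arange(-8,9,2)/1e3,.024))])
us=np.arange(-30,31,2)/1e3
for r in((-60,-45),(10,25),(45,60)): print("row lat",r,[f"{1e3*u:.0f}:{v:.0f}" for u,v in zip(us,prof(c,7.6,us,np.arange(*r,2)/1e3,.024))])
pts={"left":[(373.3,211),(374.5,217)],"bot":[(392,216.5),(378,219.8)],"right":[(396,203),(398,210),(400,214)],"top":[(390.5,203),(374.5,206)],"band":[(384,205),(386,217)]}
for k,v in pts.items(): print(k,ray(T,v,.024))
```

```text
row len ['-90:158', '-88:147', '-86:123', '-84:92', '-82:68', '-80:57', '-78:58', '-76:66', '-74:85', '-72:106', '-70:121', '-68:139', '-66:152', '-64:156', '-62:158', '-60:158', '-58:158', '-56:158', '-54:157', '-52:157', '-50:158', '-48:158', '-46:157', '-44:158', '-42:158', '-40:157', '-38:151', '-36:136', '-34:109', '-32:85', '-30:84', '-28:107', '-26:135', '-24:151', '-22:156', '-20:157', '-18:157', '-16:157', '-14:157', '-12:157', '-10:158', '-8:158', '-6:156', '-4:149', '-2:139', '0:132', '2:138', '4:149', '6:156', '8:157', '10:157', '12:158', '14:158', '16:157', '18:157', '20:157', '22:157', '24:157', '26:158', '28:157', '30:156', '32:150', '34:135', '36:109', '38:88', '40:89', '42:110', '44:134', '46:149', '48:156', '50:157', '52:157', '54:157', '56:157', '58:157', '60:157', '62:157', '64:153', '66:143', '68:121', '70:91', '72:66', '74:57', '76:64', '78:86', '80:115', '82:139', '84:154', '86:159', '88:161', '90:161']
row lat (-60, -45) ['-30:159', '-28:159', '-26:158', '-24:156', '-22:145', '-20:125', '-18:117', '-16:129', '-14:146', '-12:156', '-10:157', '-8:157', '-6:158',
[... 381 characters left out ...]
 '6:157', '8:157', '10:157', '12:158', '14:155', '16:151', '18:148', '20:150', '22:154', '24:157', '26:158', '28:157', '30:157']
row lat (45, 60) ['-30:158', '-28:157', '-26:156', '-24:155', '-22:150', '-20:137', '-18:127', '-16:131', '-14:142', '-12:152', '-10:155', '-8:155', '-6:154', '-4:154', '-2:154', '0:154', '2:155', '4:155', '6:155', '8:156', '10:156', '12:155', '14:154', '16:152', '18:151', '20:152', '22:154', '24:156', '26:156', '28:157', '30:156']
left [[ 0.5984 -0.0668]
 [ 0.5833 -0.0685]]
bot [[ 0.5825 -0.1116]
 [ 0.576  -0.0765]]
right [[ 0.6158 -0.1246]
 [ 0.598  -0.1279]
 [ 0.5878 -0.1319]]
top [[ 0.6165 -0.111 ]
 [ 0.6108 -0.0708]]
band [[ 0.6122 -0.0944]
 [ 0.582  -0.0967]]
```

```bash
cat >> h.py <<'E'
def ori(closing):
    a=np.radians(closing);y=np.array([np.cos(a),np.sin(a),0]);z=np.array([0,0,-1.])
    return np.c_[np.cross(y,z),y,z]
SEP=np.array([.4433,.0929]);ROW=np.array([.4961,.3671]);THK=np.array([.5965,-.0985])
E
python3 - <<'E'
from plant import *
from h import *
import pickle
np.set_printoptions(precision=4,suppress=True)
S=pickle.load(open("scene.pkl","rb"));print("post base",ray(S,[(289,164)],0))
for n,p,z,a in(("sep",SEP,.184,82),("row",ROW,.21,7.6),("thk",THK,.187,9.5),("thk_place",ROW,.217,7.6)): print(n,inverse_kinematics([*p,z],ori(a)))
move_gripper(.088)
reach([*SEP,.26],ori(82)); movel([*SEP,.184],feed=.12)
print(state()["contact_force"],state()["position"])
move_gripper(.055,20); s=state();print("grip",s["opening"],s["grasp_force"],s["contact_force"])
movel([*SEP,.30],feed=.15);dwell(.2)
s=state();print(s["time_s"],s["opening"],s["grasp_force"],s["contact_force"],s["q"])
for n in("scene","top"):
    i=snapshot(n);pickle.dump(i,open(n+"1.pkl","wb"));
    cv2.imwrite(f"pics/{n}1.png",i["image"][:,:,::-1])
E
```

```text
post base [[0.7854 0.4139]]
sep [ 10.3304  33.5298 120.6136  -0.      25.8566 -71.6696]
row [35.3955 38.7707 99.5686 -0.     41.6607 27.7955]
thk [-10.5045  40.2004 101.327   -0.      38.4726 -20.0045]
thk_place [35.3955 38.1397 99.5246 -0.     42.3357 27.7955]
[-0.3279 -0.2294  0.6398] [0.4434 0.0931 0.184 ]
grip 0.06381791122379636 20.000306367874146 [-0.7577 -0.3753  4.1108]
4.8083 0.06340063899288152 19.999594688415527 [ 0.436   0.3413 -1.4061] [ 10.3287  19.8098 118.8757  -0.0009  41.4146 -71.6699]
```

View pics/scene1.png

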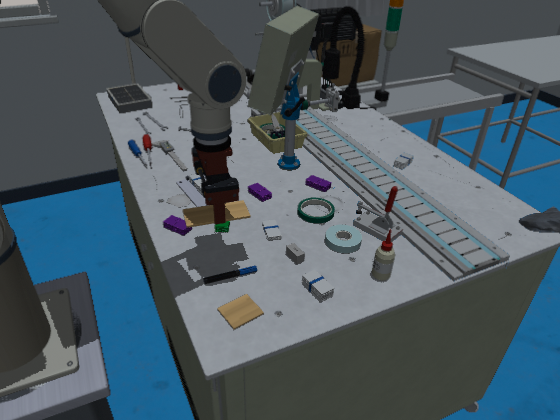

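The scene view shows the sheet held level across the jaws at about (217,213). I'll carry it to the row.

Run:
```python
from plant import *
from h import *
import pickle
reach([*ROW,.30],ori(7.6)); movel([*ROW,.214],feed=.12); dwell(.2)
f0=np.array(state()["contact_force"])
for z in np.arange(.213,.2059,-.001):
    movel([*ROW,z],feed=.03); dwell(.05)
    f=np.array(state()["contact_force"])-f0; print(round(z,4),f.round(2))
    if f[2]>2.5: break
move_gripper(.086); dwell(.2)
print(state()["contact_force"],state()["position"])
movel([*ROW,.30],feed=.15)
reach([*THK,.27],ori(9.5)); print(state()["time_s"])
for n in("scene","top"):
    i=snapshot(n);pickle.dump(i,open(n+"2.pkl","wb"))
t=i["image"][:,:,::-1];s=pickle.load(open("scene2.pkl","rb"))["image"][:,:,::-1]
W=((8,60,60),(25,255,255))
for p,w,r,_ in blobs(i,*W,.030,(150,230,250,295)): print(p,w,r)
a=cv2.resize(t[225:300,150:255],(400,286),interpolation=cv2.INTER_CUBIC);b=cv2.resize(s[160:220,165:249],(400,286),interpolation=cv2.INTER_CUBIC)
c=cv2.resize(t[150:255,330:435],(286,286));d=cv2.resize(s[215:305,250:345],(302,286))
cv2.imwrite("pics/p2.png",np.vstack([np.hstack([a,b]),np.hstack([c,d,np.zeros((286,212,3),np.uint8)])]))
```

```text
0.213 [-1.01 -0.44  0.38]
0.212 [0.02 0.33 0.12]
0.211 [0.67 0.93 0.9 ]
0.21 [ 0.55 -0.15 -0.13]
0.209 [-0.05  0.19 -0.1 ]
0.208 [0.25 0.22 0.58]
0.207 [-2.73 -1.34  8.52]
[-0.39159958  0.50971954 -0.18820601] [0.4961169  0.3670827  0.20695786]
12.875
[195.41882674 261.0095498 ] [0.49550556 0.36928684] ((495.72283935546875, 369.906005859375), (62.148597717285156, 138.7725067138672), 7.702452182769775)
```

View pics/p2.png

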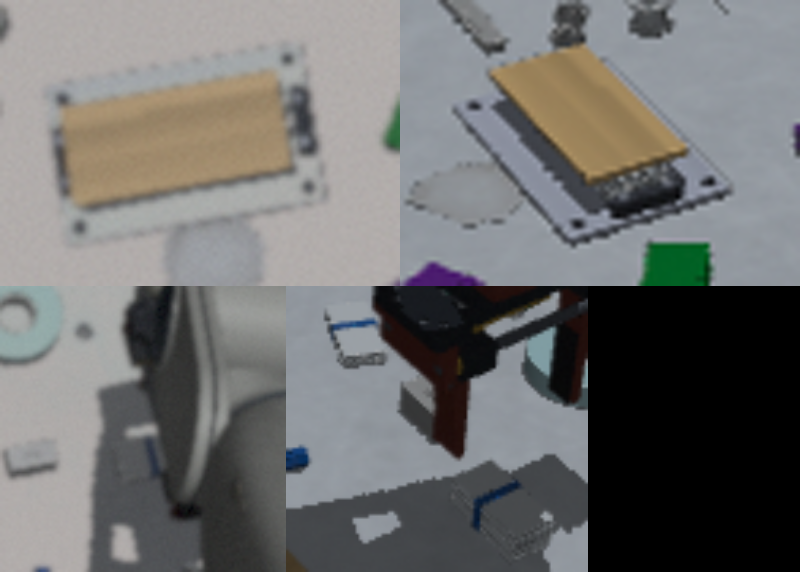

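The top crop shows the sheet lying flat on the row, well aligned and about 2 mm off lengthwise; the second view agrees it lies on the bundles. Jaws over the thick bundle match the projection. Now the thick bundle goes on.

Run:
```python
from plant import *
from h import *
import pickle
P=np.array([.4958,.3690])
move_gripper(.07); movel([*THK,.187],feed=.12)
move_gripper(.026,20); s=state();print("grip",s["opening"],s["grasp_force"],s["contact_force"])
movel([*THK,.32],feed=.15); reach([*P,.32],ori(7.6)); dwell(.1)
i=snapshot("scene");cv2.imwrite("pics/s3.png",cv2.resize(i["image"][100:240,120:300,::-1],None,fx=4,fy=4))
s=state();print(s["time_s"],s["opening"],s["grasp_force"])
```

```text
grip 0.033198013566991404 19.921849966049194 [-0.90438052  0.54830361  3.06289234]
17.875 0.032857228870790865 19.92302656173706
```

View pics/s3.png

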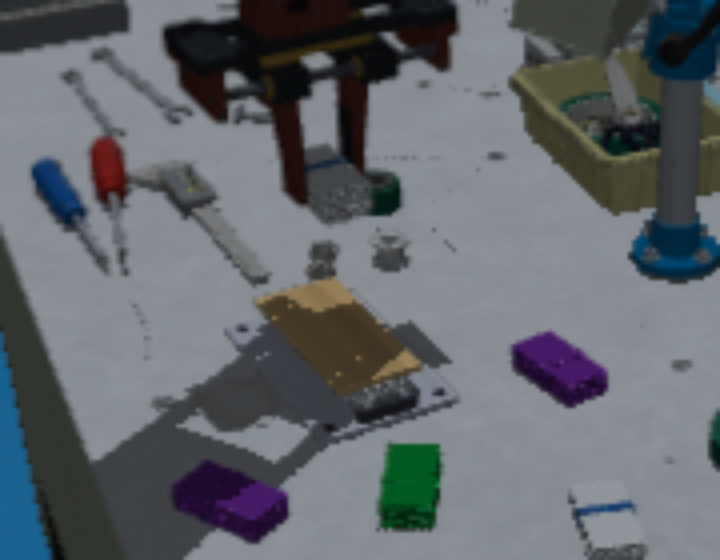

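The bundle is held level between the fingers at crop (335,185), above the sheet at (340,335). I'll lower it until it touches.

Run:
```python
from plant import *
from h import *
P=np.array([.4958,.3690])
movel([*P,.222],feed=.12); dwell(.2)
f0=np.array(state()["contact_force"])
for z in np.arange(.221,.2129,-.001):
    movel([*P,z],feed=.03); dwell(.05)
    f=np.array(state()["contact_force"])-f0
    if f[2]>2.5: break
print(z,f)
move_gripper(.06); dwell(.2)
movel([*P,.32],feed=.12); reach([.45,-.05,.35],ori(9.5)); dwell(.3); print(state()["time_s"])
s=snapshot("scene");t=snapshot("top")
for p,w,r,_ in blobs(t,(8,60,60),(25,255,255),.030,(150,230,250,295)): print("sheet",w,r)
for p,w,r,_ in blobs(t,(100,90,30),(125,255,200),.054,(150,230,250,295),5): print("band",w,r)
a=cv2.resize(t["image"][225:300,150:255,::-1],(400,286),interpolation=cv2.INTER_CUBIC);b=cv2.resize(s["image"][160:220,165:249,::-1],(400,286),interpolation=cv2.INTER_CUBIC)
cv2.imwrite("pics/p4.png",np.hstack([a,b]))
```

```text
0.216 [-2.07300232 -1.04787956  6.30135475]
24.5333
sheet [0.49365606 0.36855188] ((495.71539306640625, 369.90350341796875), (62.14788055419922, 138.77442932128906), 7.695265769958496)
band [0.49382268 0.37146535] ((494.882568359375, 371.572509765625), (28.89838218688965, 2.998883008956909), 7.170411109924316)
```

View pics/p4.png

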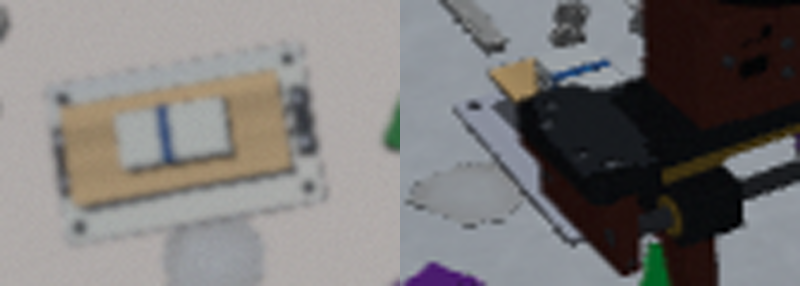

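The top crop shows the bundle lengthways on the middle of the sheet at about (175,133). Allowing for parallax it is centred to about 1 mm, and the sheet has not moved.

```bash
python3 -c "
from plant import *
print(finish_job())"
```

```text
the job is handed in; nothing more can be done
None
```

The job is handed in: the separator lies flat along the row about 2–3 mm off centre lengthways, the thick bundle sits lengthways within about 1 mm of the sheet's middle, the last top view shows nothing shifted (the sheet now hides the bottom layer), and the robot clock read about 24.5 s.

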